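# Slide the insulating plate under the raised terminal rail

### The arm

A 6-joint arm with a two-finger parallel gripper is mounted at the origin on the work surface. World frame = base frame: x ahead of the robot, y to its left, z up, the work surface at z = 0. Lengths are in mm, angles in rad, forces in N, time in s.
With the tool pointing down it reaches from about 275 to 750 mm from the base axis. Payload 10.2 kg.
Tool frame: the origin (TCP) lies midway between the tips of the shut fingers; the grasp point (between the pads) lies 19 mm behind it; y points along the fingers, z is the direction in which the jaws open and shut, and the axes are right-handed (so a half turn about y gives the same grasp; the last joint's range is limited). The gripper opens to 85 mm and grips with 20 to 120 N. Pads are 22 mm wide; open, the fingers measure 114 mm over their backs; the gripper's body (76 mm by 85 mm) begins 54 mm behind the grasp point. The pads swing forward as they close: fully open they stand 13 mm farther back than shut.
Start: joints at [1.056, 0.313, 1.498, -0, 1.331, -0.223], TCP at [151.043, 502.809, 231.294] pointing down, gripper open.
Joint ranges: [-2.94, 2.94], [-0.97, 2.17], [0.19, 2.56], [-1.23, 4.37], [0.02, 3.11], [-2.88, 2.88]. Speed limits (rad/s): [2.39, 2.39, 3.01, 3.14, 3.14, 3.14].

### API

Orientations are given as a unit quaternion [w, x, y, z].
In Python, from rig import ctrl gives the robot as it stands.
- The arm moves only by the shell command python3 -m inch 'ROWS' [OPENING] [FORCE]. ROWS is JSON, one flat list of numbers, 6 for each row, row after row: the shift along the tool's x, y, z in cm, then the turn, a rotation vector about the tool's x, y, z in rad. A call has 1 to 8 rows; each row is the pose to reach, as a shift and turn from the pose commanded when the call began, along the tool's axes at that moment; what a row does not reach only later rows make up. A row lasts 1/12 s, in which the tool goes at most 41.7 mm and 7.16 degrees, less where a joint would pass 70% of its speed; a pose out of reach is approached as far as the arm can. A call with a gripper value outside its range is refused whole. OPENING is the gripper command: -1 is fully open, 1 is shut, values between are in proportion, set as the call begins (- or left out, the last holds). The fingers move at their own pace and stop on an object; FORCE is the grip in N (left out, the last holds). Time passes only in rows, so rows that repeat a pose let the fingers close. It gives the time, the measured TCP pose, the force and the opening at its end, in the units of the state.
- ctrl.sense(): the state, without advancing time (a new reading comes with each control period).
- ctrl.capture(name): name is "side" or "top"; returns the picture (420x560x3 uint8, red, green, blue); there is no depth.
- ctrl.get_calibration(name): a dict with "fx", "fy", "cx", "cy" (pixels), "k1" (the pictures are not rectified: a ray, as slopes to the right and down, at radius r is drawn at 1 + k1 r^2 times it, then the intrinsics apply), "world_to_cam" (4x4, takes a point from world to camera coordinates). Camera axes: x right, y down, z forward; pixel columns grow to the right and rows downward; lengths in mm; the calibration is good to about 2 mm. A picture is of the moment at which its call begins. get_calibration takes no time and is no camera call.
- ctrl.finish_job(): hands the job in, once; it reports no verdict.
Trained networks look in the newest picture that a camera, given by its name, has taken for a name from the list of things; names that differ only in an ending like _2 or _b are one class to them, and where a whole thing is asked for, a point or a joint stands for the part that bears it (a point fixed in the world has none). Each returns a list of dicts, best first, with "score" (0 to 1); they miss things now and then, are a little off and sometimes report something else, mostly with a low value. They report only what shows in the picture. A call takes as long as a camera call.
- ctrl.search_frame(thing, camera): "uv" ([column, row] in pixels, amid what is visible of it).
The state is a dict: "time_s": time; "joints": joint angles; "dq": joint speeds; "tau": joint torques, N m; "eef_pos": TCP position; "ee_rot": TCP orientation; "force": force on the tool from outside, world axes, zero at the start; "wrist_torque": the same for the moment, N m; "grip_width": opening from 0.0 (shut) to 1.0 (fully open).
Only numpy, scipy, OpenCV 4.12 (cv2) and the standard library are available. Lean on these libraries where they do the work, as an engineer would, in place of code of your own. Each camera call takes 0.05 s, during which the arm holds its last target.

### The job

Push the white insulating plate along the bench, flat and end-on, through the low gap under the raised terminal rail until its leading short edge sits squared up against the metal stop strip on the far side, and leave it there. Only push or drag it with the fingers: do not lift or tip it, and leave the junction box, lamp holder and screwdriver where they are.

Things in the scene. Friction and masses are not known exactly. Their poses are not given: they have to be found in the camera images.
- plate: loose flat white plate lying on the bench, 110 mm wide (its x), 170 mm long (its y), 12 mm thick, 0.25 to 0.5 kg, four dark screw spots; both ends alike. Origin: centre of its underside; z up. It starts on the open (-y) side of the rail, 20 to 70 mm off the passage's middle line towards the rail's +x, turned up to 0.3 rad from it.
- rail: fixed steel rail, 200 mm long (its x), 36 mm deep (its y), on two black stand-offs, with a row of grey terminals on top (112 x 42 mm, 60 mm high over the bench). Origin: on the bench under the rail's middle; z up. The plate goes through along the rail's +y; when home its centre lies over this origin.
- gap (a point): middle of the mouth of the gap under the rail, on its open side, 8 mm over the bench (rail frame: y = -18 mm). The gap is 16 mm high and 130 mm wide between the stand-offs (x from -65 to +65 mm); the stand-offs are 22 mm wide and 36 mm deep.
- stop_face (a point): middle of the face of the aluminium stop strip that the plate's leading edge must meet, 7 mm over the bench (rail frame: y = +85 mm). The strip is fixed to the bench behind the rail, 150 mm long (rail x), 20 mm deep, 14 mm high.
- junction_box: loose grey square junction box, 84 x 84 mm, 45 mm high, standing beyond the rail's +x end; origin: centre of its underside. Leave alone.
- lampholder: loose white ceramic lamp holder, round, 42 mm diameter, 50 mm high, standing beside the way in, at the rail's +x side; origin: centre of its underside. Leave alone.
- screwdriver: loose red-handled screwdriver, 190 mm long, lying behind the stop strip, roughly along it; origin: under its middle. Leave alone.

How it is judged:
By the outcome, as a careful person would: the job done as asked, in the order asked, and still so for the second after the job is handed in, with the robot touching nothing.
It also fails if it takes over 64 s, if anything falls off the work surface, if the arm or the gripper's body presses on something with over 40 N, if the wrist force passes 120 N, or if a joint passes its speed limit or range.

## Working session

There is one attempt and no reset: what is moved stays moved. The work goes in short steps, Python scripts to look and compute and a shell command to move; the robot and the scene stay as the last step left them, time stands still between calls to the robot, and variables do not carry over. Pictures are saved under pics/ and viewed, and the job is handed in when it is done.

```bash
ls; mkdir -p pics; python3 - <<'E'
from rig import ctrl
import cv2,json
for n in("top","side"):
    im=ctrl.capture(n); cv2.imwrite(f"pics/{n}0.png",im[:,:,::-1])
    c=ctrl.get_calibration(n); print(n,c)
s=ctrl.sense(); print(s)
for t in("plate","rail","gap","stop_face","junction_box","lampholder","screwdriver"):
    for n in("top","side"):
        print(t,n,ctrl.search_frame(t,n)[:2])
E
```

```text
pics
top {'fx': 482.36897961815987, 'fy': 482.36897961815987, 'cx': 282.40396819705876, 'cy': 205.13312594903167, 'k1': -0.011197178058711243, 'world_to_cam': array([[ 5.46087167e-02, -9.98505465e-01, -2.17343553e-03,
         5.02296597e+01],
       [-9.77867810e-01, -5.30394958e-02, -2.02389127e-01,
         5.97657999e+02],
       [ 2.01971372e-01,  1.31775432e-02, -9.79302771e-01,
         8.38042681e+02],
       [ 0.00000000e+00,  0.00000000e+00,  0.00000000e+00,
         1.00000000e+00]])}
side {'fx': 430.89831582635856, 'fy': 430.89831582635856, 'cx': 284.31920854764587, 'cy': 209.80661784524696, 'k1': 0.02740195413013849, 'world_to_cam': array([[-9.59815283e-01, -2.80393756e-01, -1.15742748e-02,
         6.15673343e+02],
       [-1.82440060e-01,  6.54786609e-01, -7.33464465e-01,
         7.08564860e+01],
       [ 2.13237536e-01, -7.01878792e-01, -6.79629248e-01,
         7.65888235e+02],
       [ 0.00000000e+00,  0.00000000e+00,  0.00000000e+00,
         1.00000000e+00]])}
{'time_s': 0.1, 'joints': array([ 1.05562648e+00,  3.13390266e-01,  1.49835032e+00, -2.53386650e-05,
   
[... 675 characters left out ...]
, 'score': 0.33}]
rail top [{'uv': [276.1, 231.9], 'score': 0.73}]
rail side [{'uv': [321.3, 217.3], 'score': 0.69}]
gap top [{'uv': [277.7, 233.7], 'score': 0.74}]
gap side [{'uv': [322.9, 220.6], 'score': 0.81}]
stop_face top [{'uv': [278.9, 237.0], 'score': 0.86}]
stop_face side [{'uv': [321.4, 219.6], 'score': 0.55}]
junction_box top [{'uv': [235.1, 145.3], 'score': 0.88}]
junction_box side [{'uv': [216.6, 238.9], 'score': 0.75}, {'uv': [241.3, 181.9], 'score': 0.48}]
lampholder top [{'uv': [316.0, 147.6], 'score': 0.91}]
lampholder side [{'uv': [240.3, 180.5], 'score': 0.71}]
screwdriver top [{'uv': [187.6, 245.5], 'score': 0.65}]
screwdriver side [{'uv': [313.4, 294.2], 'score': 0.58}]
```

View pics/top0.png

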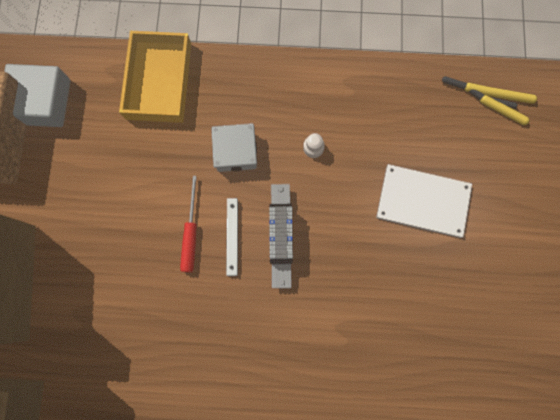

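View pics/side0.png

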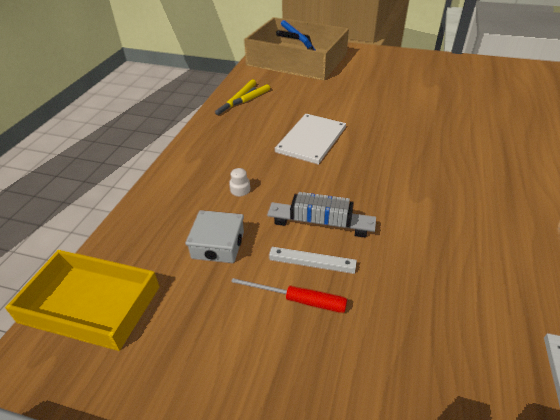

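The top picture shows the plate at (425,200), lamp holder at (315,146), rail at (281,236), strip at (232,237) and screwdriver behind it. The way in is to the left, which is roughly world +y.

```bash
cat > h.py <<'E'
import numpy as np,cv2
from rig import ctrl
def ray(n,uv):
    c=ctrl.get_calibration(n);d=np.array([(uv[0]-c['cx'])/c['fx'],(uv[1]-c['cy'])/c['fy']])
    p=d.copy()
    for _ in range(20): p=d/(1+c['k1']*(p@p))
    R=c['world_to_cam'][:3,:3];t=c['world_to_cam'][:3,3]
    return -R.T@t,R.T@np.array([p[0],p[1],1])
def pw(n,uv,z):
    o,d=ray(n,uv);return (o+d*(z-o[2])/d[2])
def proj(n,P):
    c=ctrl.get_calibration(n);q=c['world_to_cam']@np.append(P,1);s=q[:2]/q[2];s=s*(1+c['k1']*(s@s));return np.array([c['fx']*s[0]+c['cx'],c['fy']*s[1]+c['cy']])
def snap(n,f=None):
    im=ctrl.capture(n)[:,:,::-1].copy()
    if f: cv2.imwrite('pics/'+f,im)
    return im
def blob(im,box,lo=(150,150,150),hi=(255,255,255)):
    x0,y0,x1,y1=box;m=cv2.inRange(im[y0:y1,x0:x1],np.array(lo),np.array(hi))
    cs,_=cv2.findContours(m,cv2.RETR_EXTERNAL,cv2.CHAIN_APPROX_NONE)
    c=max(cs,key=cv2.contourArea);return c.reshape(-1,2).astype(float)+[x0,y0]
def rect(n,c,z):
    w=np.array([pw(n,p,z)[:2] for p in c],np.float32);return cv2.minAreaRect(w)
E
python3 - <<'E'
from h import *
for n,boxes in (("top",dict(plate=(365,155,485,245),strip=(218,190,245,285))),("side",dict(plate=(265,108,355,168),strip=(262,242,362,277)))):
    im=cv2.imread(f'pics/{n}0.png')
    for k,b in boxes.items():
        c=blob(im,b,lo=(140,140,140));r=rect(n,c,12 if k=='plate' else 14);print(n,k,r,cv2.boxPoints(r).round(0).tolist())
top=cv2.imread('pics/top0.png')
cv2.imwrite('pics/c1.png',cv2.resize(top[120:300,160:340],None,fx=3.3,fy=3.3,interpolation=cv2.INTER_CUBIC))
s=cv2.imread('pics/side0.png')
cv2.imwrite('pics/c2.png',cv2.resize(s[160:310,220:390],None,fx=3.9,fy=3.9,interpolation=cv2.INTER_CUBIC))
E
```

```text
top plate ((630.3739013671875, -195.32720947265625), (171.5655059814453, 111.26466369628906), 79.55789947509766) [[560.0, -270.0], [670.0, -290.0], [701.0, -121.0], [591.0, -101.0]]
top strip ((537.7046508789062, 179.5796356201172), (150.56289672851562, 19.520511627197266), 4.241880893707275) [[462.0, 184.0], [463.0, 164.0], [614.0, 175.0], [612.0, 195.0]]
side plate ((629.294189453125, -185.73121643066406), (182.6479949951172, 113.28832244873047), 79.5789566040039) [[557.0, -265.0], [668.0, -286.0], [702.0, -106.0], [590.0, -86.0]]
side strip ((538.0068969726562, 186.57510375976562), (148.7753143310547, 29.207178115844727), 3.901357650756836) [[463.0, 196.0], [465.0, 167.0], [613.0, 177.0], [611.0, 206.0]]
```

View pics/c1.png

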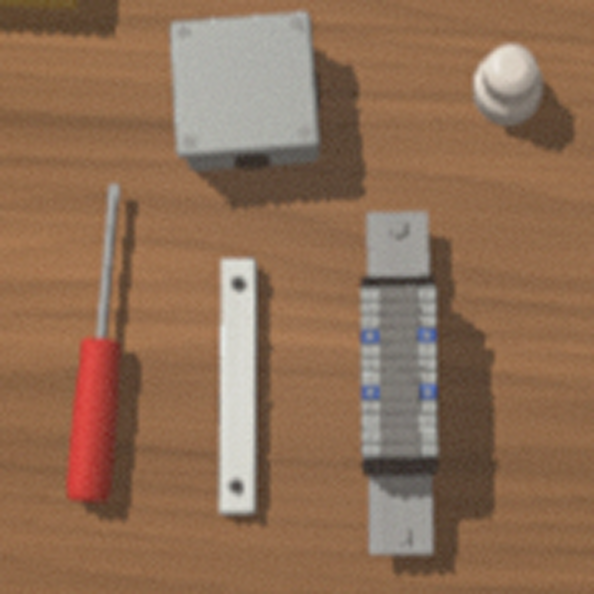

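View pics/c2.png

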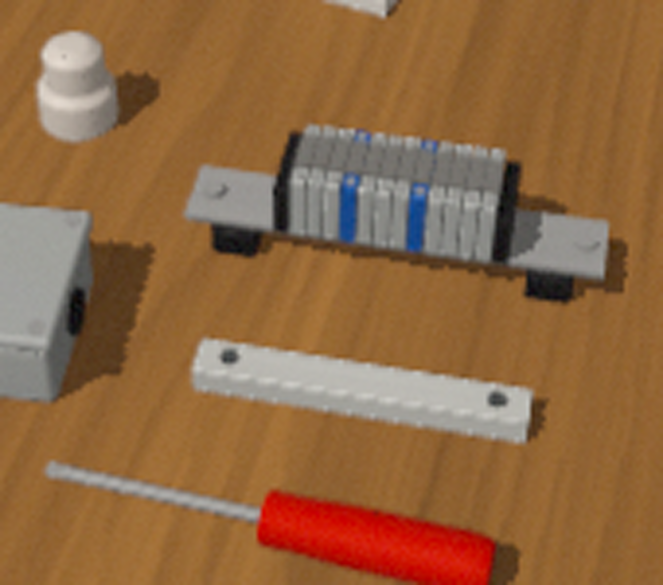

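```bash
python3 - <<'E'
from h import *
from scipy.spatial.transform import Rotation as Ro
psi=np.arctan2(11,150.5);psi=.073
a=pw('top',(280.8,183.9),19);b=pw('top',(281.7,287.6),19);print('rail ends',a,b,(a+b)/2,np.arctan2((a-b)[1],(a-b)[0]))
s0=np.array([537.7,179.6]);ya=np.array([-np.sin(psi),np.cos(psi)]);xa=np.array([ya[1],-ya[0]])
O=s0-95*ya;print('O',O)
def rf(p):return np.array([xa@(p[:2]-O),ya@(p[:2]-O)])
for nm,uv,z in(('lamp base',(160+508/3.3,120+100/3.3),12),('lamp top',(160+512/3.3,120+60/3.3),48),('plate',None,0)):
    p=np.array([630.4,-195.3]) if uv is None else pw('top',uv,z)[:2]
    print(nm,p,rf(p))
q=ctrl.sense()['ee_rot'];R=Ro.from_quat(np.r_[q[1:],q[0]]).as_matrix();print(R.round(3))
E
```

```text
rail ends [645.24691843  88.71914391  19.        ] [443.96971346  75.87501884  19.        ] [544.60831594  82.29708137  19.        ] 0.06372670615714975
O [544.62884221  84.85301511]
lamp base [720.31188088  26.0123065 ] [170.92358132 -71.4974714 ]
lamp top [733.20035816  26.40721785] [183.80653543 -72.04363525]
plate [ 630.4 -195.3] [  65.10971112 -285.66261376]
[[ 0.958  0.     0.288]
 [-0.288 -0.     0.958]
 [ 0.    -1.    -0.   ]]
```

```bash
python3 -m inch '[3,0,-2.1,0,0,0, 6,0,-4.3,0,0,0, 9,0,-6.5,0,0,0, 12,0,-8.7,0,0,0, 15,0,-10.8,0,0,0, 18,0,-13,0,0,0, 21,0,-15,0,0,0, 24.5,0,-17.4,0,0,0]' -1
python3 -m inch '[3,0,-2.1,0,0,0, 6,0,-4.3,0,0,0, 9,0,-6.5,0,0,0, 12,0,-8.7,0,0,0, 15,0,-10.8,0,0,0, 18,0,-13,0,0,0, 21,0,-15,0,0,0, 24.5,0,-17.4,0,0,0]'
python3 -m inch '[3,0,-2.1,0,0,0, 6,0,-4.3,0,0,0, 9,0,-6.5,0,0,0, 12,0,-8.7,0,0,0, 15,0,-10.8,0,0,0, 18,0,-13,0,0,0, 21,0,-15,0,0,0, 24.5,0,-17.4,0,0,0]'
```

```text
time_s: 1.47
eef_pos: [335.7, 265.1, 231.5]
ee_rot: [0.7, -0.699, 0.102, -0.103]
force: [0.2, 0.3, 0.4]
grip_width: 1.003
time_s: 2.13
eef_pos: [519.9, 28.4, 231.5]
ee_rot: [0.7, -0.7, 0.103, -0.103]
force: [1.4, 0.1, 0.5]
grip_width: 1.002
time_s: 2.8
eef_pos: [703.0, -206.4, 231.6]
ee_rot: [0.7, -0.7, 0.103, -0.103]
force: [0.5, 0.2, 1.1]
grip_width: 1.001
```

```bash
python3 -m inch '[0,3.5,0,0,-0.03,0, 0,7,0,0,-0.06,0, 0,10.5,0,0,-0.09,0, 0,13,0,0,-0.11,0, 0,16,0,0,-0.11,0, 0,18.5,0,0,-0.11,0, 0,20,0,0,-0.11,0, 0.2,21,-0.2,0,-0.11,0]'
python3 - <<'E'
from h import *
a=snap('top','t1.png');b=snap('side','s1.png')
cv2.imwrite('pics/t1c.png',cv2.resize(a[120:300,360:540],None,fx=3,fy=3));cv2.imwrite('pics/s1c.png',cv2.resize(b[60:200,200:380],None,fx=3,fy=3))
E
```

```text
time_s: 3.47
eef_pos: [702.8, -207.2, 18.7]
ee_rot: [0.705, -0.704, 0.065, -0.063]
force: [-0.4, 0.1, -0.6]
grip_width: 0.998
```

View pics/t1c.png

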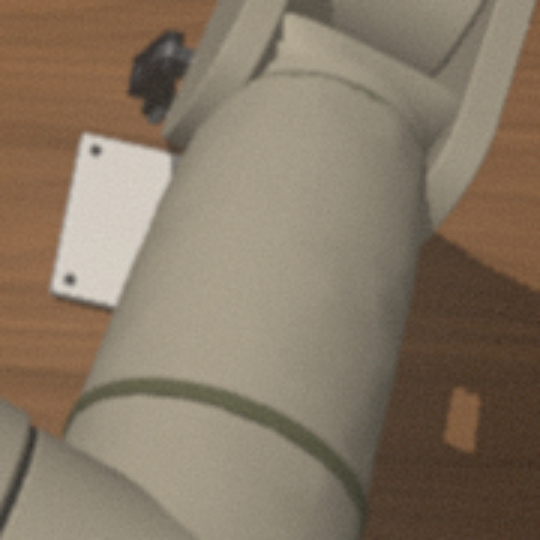

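View pics/s1c.png

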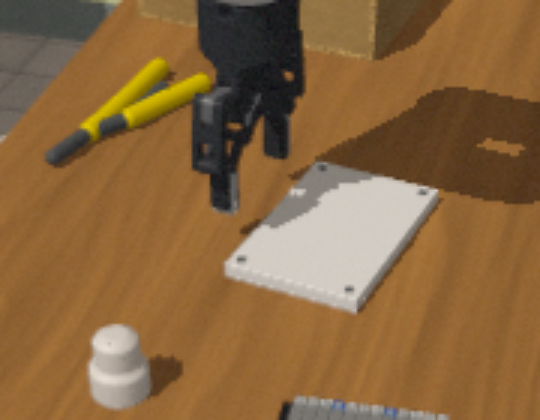

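The side view shows the open fingers just outside the plate's +x long side, clear of plate, pliers and lamp holder. I'll lower them next.

```bash
python3 -m inch '[0,0.5,0,0,0,0, 0,1,0,0,0,0, 0,1.5,0,0,0,0, 0,1.9,0,0,0,0, 0,2.2,0,0,0,0, 0,2.4,0,0,0,0, 0,2.4,0,0,0,0]'
python3 - <<'E'
from h import *
b=snap('side','s2.png')
cv2.imwrite('pics/s2c.png',cv2.resize(b[60:200,200:380],None,fx=4,fy=4))
E
```

```text
time_s: 4.15
eef_pos: [703.6, -207.8, -3.1]
ee_rot: [0.704, -0.704, 0.064, -0.064]
force: [-0.6, 1.3, 0.3]
grip_width: 1.003
```

View pics/s2c.png

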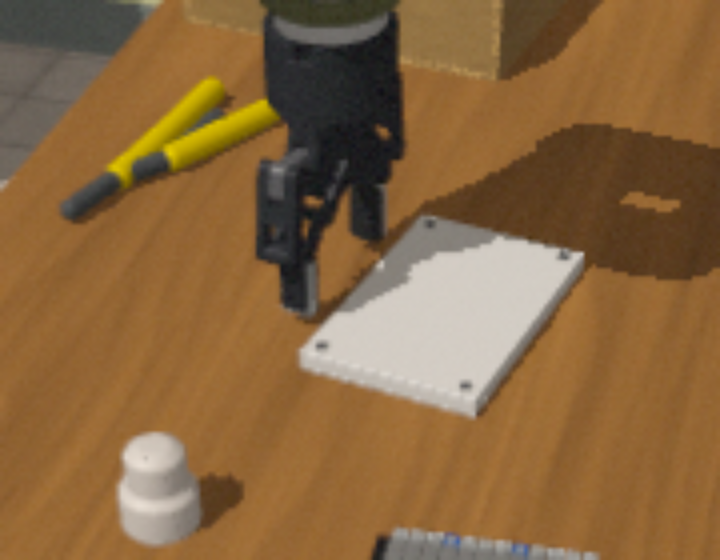

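```bash
python3 - <<'E'
from h import *
for d in(43,50,57):
  for z in(0,10): print(d,z,(proj('side',(703.6+d*.181,-207.8+d*.983,z))-[200,60])*4)
E
```

```text
43 0 [302.7234762  320.05797144]
43 10 [302.29779165 305.86957053]
50 0 [297.29994148 325.99199618]
50 10 [296.83596871 311.78102207]
57 0 [291.82837525 331.97819213]
57 10 [291.32546522 317.74476247]
```

```bash
python3 -m inch '[0,0.3,0,0,0,0, 0,0.55,0,0,0,0, -0.3,0.55,0,0,0,0, -0.6,0.55,0,0,0,0, -0.8,0.55,0,0,0,0]'
python3 -m inch '[-0.4,0,0,0,-0.015,0, -0.8,0,-0.02,0,-0.03,0, -1.2,0,-0.03,0,-0.046,0, -1.65,0,-0.04,0,-0.063,0, -2.05,0,-0.05,0,-0.079,0, -2.5,0,-0.06,0,-0.095,0, -2.9,0,-0.08,0,-0.11,0, -3.3,0,-0.09,0,-0.126,0]'
python3 - <<'E'
from h import *
b=snap('side','s3.png')
cv2.imwrite('pics/s3c.png',cv2.resize(b[60:240,200:380],None,fx=3.3,fy=3.3))
E
```

```text
time_s: 4.62
eef_pos: [695.5, -206.4, -8.1]
ee_rot: [0.704, -0.704, 0.064, -0.064]
force: [-0.2, -0.3, 0.3]
grip_width: 1.001
time_s: 5.28
eef_pos: [662.9, -201.4, -8.0]
ee_rot: [-0.707, 0.707, -0.019, 0.019]
force: [2.0, 0.0, 0.3]
grip_width: 0.998
```

View pics/s3c.png

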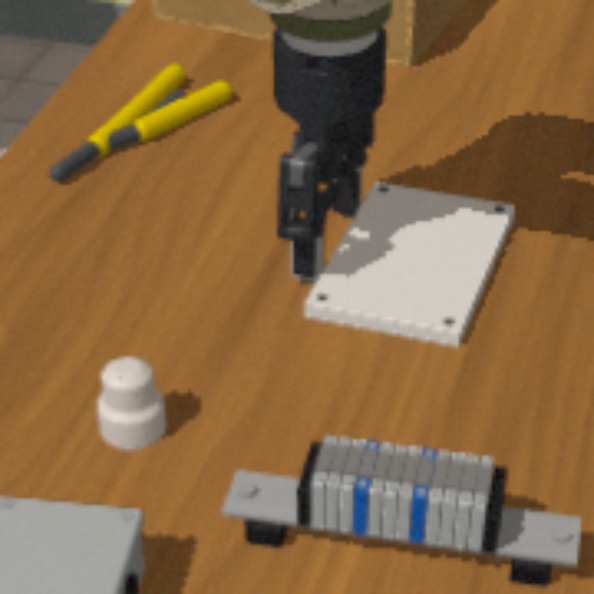

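The plate is turning with the two fingers as planned, so I'll carry on.

```bash
python3 -m inch '[-0.4,0,0.04,0,-0.015,0, -0.8,0,0.08,0,-0.03,0, -1.2,0,0.12,0,-0.046,0, -1.65,0,0.16,0,-0.063,0, -2.05,0,0.2,0,-0.079,0, -2.5,0,0.25,0,-0.095,0, -2.9,0,0.29,0,-0.11,0, -3.3,0,0.33,0,-0.126,0]'
python3 - <<'E'
from h import *
a=snap('top','t4.png');b=snap('side','s4.png')
cv2.imwrite('pics/t4c.png',a);cv2.imwrite('pics/s4c.png',cv2.resize(b[60:240,200:380],None,fx=3.3,fy=3.3))
print(ctrl.sense()['ee_rot'],ctrl.sense()['eef_pos'])
E
```

```text
time_s: 6.0
eef_pos: [630.2, -196.2, -8.0]
ee_rot: [-0.707, 0.707, 0.025, -0.025]
force: [3.0, -0.2, 1.2]
grip_width: 1.0
[ 0.70676203 -0.70655853 -0.02469224  0.02554933] [ 629.67782133 -196.18496411   -8.17062024]
```

View pics/t4c.png

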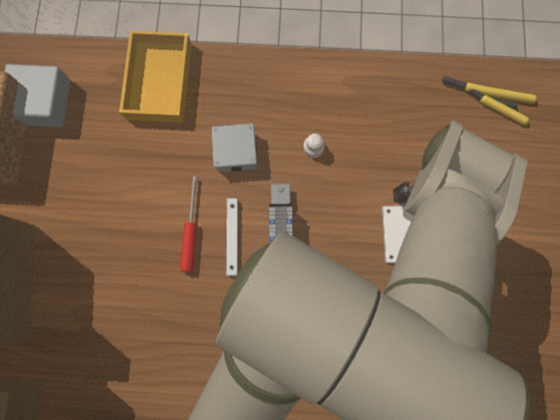

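View pics/s4c.png

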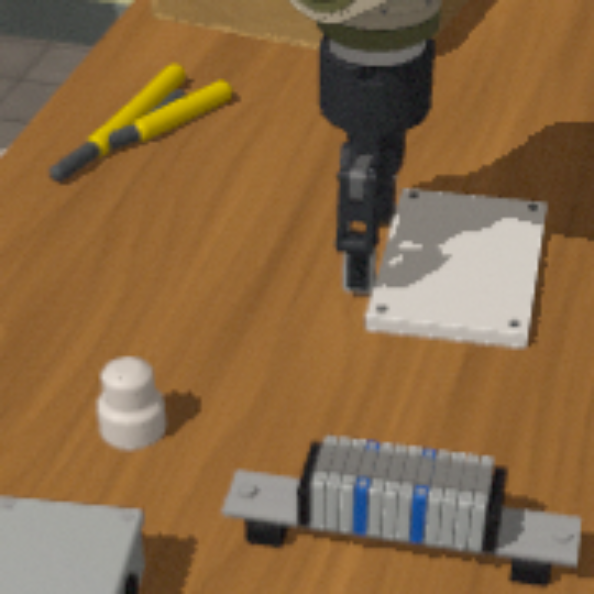

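```bash
python3 - <<'E'
from h import *
im=cv2.imread('pics/s4.png')
psi=.07;O=np.array([544.6,84.5]);ya=np.array([-np.sin(psi),np.cos(psi)]);xa=np.array([ya[1],-ya[0]])
P=[pw('side',(200+u/3.3,60+v/3.3),12)[:2] for u,v in((382,308),(514,323),(533,207),(414,195))]
for p in P: print(p.round(1),((xa@(p-O)).round(1),(ya@(p-O)).round(1)))
c=np.mean(P,0);d=(P[0]-P[3])+(P[1]-P[2]);print(c,xa@(c-O),ya@(c-O),np.arctan2(-d[0],d[1]))
E
```

```text
[ 602.9 -121.1] (np.float64(43.8), np.float64(-209.2))
[ 513.5 -127.6] (np.float64(-45.9), np.float64(-209.4))
[ 523.9 -276.3] (np.float64(-45.8), np.float64(-358.5))
[ 613.1 -270. ] (np.float64(43.6), np.float64(-358.5))
[ 563.36472122 -198.75896274] -1.0931719657464158 -283.87771964474564 0.06933651543698965
```

```bash
python3 -m inch '[1.5,0,0,0,0,0, 3,0,0,0,0,0, 3,-3,0,0,0,0, 3,-6,0,0,0,0, 3,-9,0,0,0,0]'
python3 -c "
from rig import ctrl
s=ctrl.sense();print(s['joints'].round(3),s['eef_pos'])"
```

```text
time_s: 6.52
eef_pos: [659.6, -193.9, 81.8]
ee_rot: [0.707, -0.706, -0.024, 0.026]
force: [1.0, -0.2, -0.2]
grip_width: 0.997
[-4.560e-01  8.050e-01  1.103e+00 -1.000e-03  1.237e+00 -2.097e+00] [ 659.58899553 -193.89664962   81.84248716]
```

```bash
python3 -m inch '[-0.6,0,-0.7,0,0.098,0, -1.2,0,-1.3,0,0.196,0, -1.8,0,-2,0,0.294,0, -2.4,0,-2.6,0,0.392,0, -3,0,-3.3,0,0.49,0, -3.6,0,-4,0,0.588,0, -4.2,0,-4.6,0,0.686,0, -4.8,0,-5.3,0,0.785,0]'
python3 -m inch '[0.04,0,-0.9,0,0.098,0, 0.1,0,-1.8,0,0.196,0, 0.15,0,-2.7,0,0.294,0, 0.2,0,-3.6,0,0.392,0, 0.23,0,-4.5,0,0.49,0, 0.28,0,-5.4,0,0.588,0, 0.31,0,-6.3,0,0.686,0, 0.35,0,-7.14,0,0.785,0]'
python3 - <<'E'
from h import *
from scipy.spatial.transform import Rotation as Ro
a=snap('top','t5.png');b=snap('side','s5.png')
s=ctrl.sense();q=s['ee_rot'];print(s['joints'].round(3),s['eef_pos'],Ro.from_quat(np.r_[q[1:],q[0]]).as_matrix().round(3))
E
```

```text
time_s: 7.18
eef_pos: [615.3, -250.5, 81.2]
ee_rot: [0.662, -0.662, 0.25, -0.248]
force: [0.4, 0.5, 0.1]
grip_width: 1.001
time_s: 7.85
eef_pos: [571.1, -306.8, 81.3]
ee_rot: [-0.516, 0.516, -0.484, 0.482]
force: [0.5, 0.3, 0.2]
grip_width: 1.002
[-6.740e-01  7.200e-01  1.261e+00 -1.000e-03  1.162e+00 -7.420e-01] [ 570.9629766  -307.30491818   81.36653742] [[ 0.069 -0.002  0.998]
 [-0.998  0.001  0.069]
 [-0.001 -1.    -0.002]]
```

View pics/t5.png

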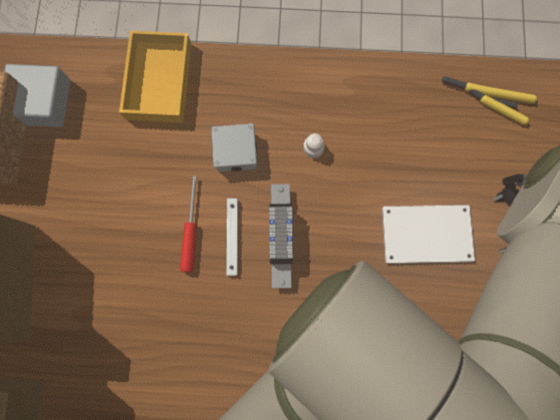

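View pics/s5.png

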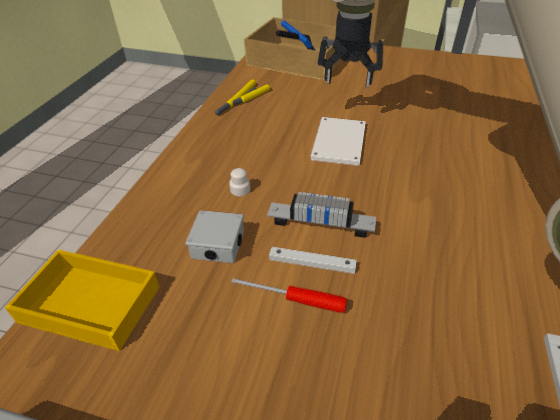

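The plate is fully visible in the top picture (382–474, 205–264) and lined up with the rail. The gripper stands behind its trailing end.

```bash
python3 - <<'E'
from h import *
im=cv2.imread('pics/t5.png')
psi=.07;O=np.array([544.6,84.5]);ya=np.array([-np.sin(psi),np.cos(psi)]);xa=np.array([ya[1],-ya[0]])
r=rect('top',blob(im,(370,190,485,275),lo=(140,)*3),12);c=np.array(r[0]);print(r,xa@(c-O),ya@(c-O))
r=rect('top',blob(im,(218,190,245,285),lo=(140,)*3),14);c=np.array(r[0]);print(r,xa@(c-O),ya@(c-O))
t=ctrl.sense()['eef_pos'][:2]-O;print(xa@t,ya@t)
E
```

```text
((564.20654296875, -201.80519104003906), (111.38179779052734, 171.9574432373047), 4.257609844207764) -0.4664737188711623 -286.9753671413773
((538.5025024414062, 179.64271545410156), (148.96250915527344, 19.528789520263672), 4.242400646209717) 0.5719876336673971 95.33618730893387
-1.1055379022064353 -392.689289680783
```

```bash
python3 -m inch '[0,2,0,0,-0.005,0, 0,4,0,0,-0.005,0, 0,5.5,0,0,-0.005,0, 0,7,0,0,-0.005,0, 0,8,0,0,-0.005,0, 0,8.6,0,0,-0.005,0, 0,8.95,0,0,-0.005,0, 0,8.95,0,0,-0.005,0]'
python3 -m inch '[-0.3,0,0,0,0,0, -0.6,0,0,0,0,0, -0.9,0,0,0,0,0, -1.3,0,0,0,0,0, -1.8,0,0,0,0,0, -2.4,0,0,0,0,0, -3.0,0,0,0,0,0, -3.6,0,0,0,0,0]'
python3 - <<'E'
from h import *
from scipy.spatial.transform import Rotation as Ro
b=snap('side','s6.png')
cv2.imwrite('pics/s6c.png',cv2.resize(b[20:240,200:400],None,fx=2.7,fy=2.7))
s=ctrl.sense();q=s['ee_rot'];print(Ro.from_quat(np.r_[q[1:],q[0]]).as_matrix().round(3))
E
```

```text
time_s: 8.62
eef_pos: [572.0, -306.4, -8.0]
ee_rot: [-0.519, 0.519, -0.481, 0.48]
force: [-0.4, 0.4, -0.7]
grip_width: 1.004
time_s: 9.28
eef_pos: [569.6, -270.6, -7.1]
ee_rot: [-0.519, 0.519, -0.48, 0.481]
force: [1.0, -5.2, 3.8]
grip_width: 0.999
[[ 0.077  0.001  0.997]
 [-0.997 -0.     0.077]
 [ 0.    -1.     0.   ]]
```

View pics/s6c.png

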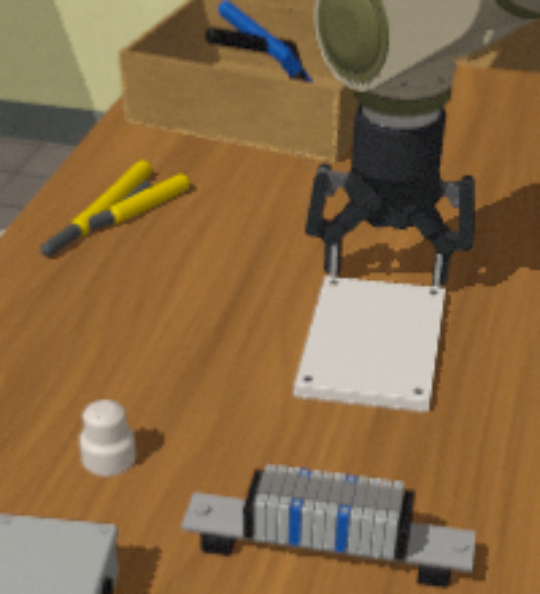

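```bash
python3 -m inch '[-0.7,0,0,0,0,0, -1.4,0,0,0,0,0, -2.1,0,0,0,0,0, -2.8,0,0,0,0,0, -3.5,0,0,0,0,0, -4.2,0,0,0,0,0, -4.9,0,0,0,0,0, -5.5,0,0,0,0,0]'
python3 -m inch '[-0.7,0,0,0,0,0, -1.4,0,0,0,0,0, -2.1,0,0,0,0,0, -2.8,0,0,0,0,0, -3.5,0,0,0,0,0, -4.2,0,0,0,0,0, -4.9,0,0,0,0,0, -5.5,0,0,0,0,0]'
python3 - <<'E'
from h import *
b=snap('side','s7.png');a=snap('top','t7.png')
cv2.imwrite('pics/s7c.png',cv2.resize(b[60:280,200:400],None,fx=2.7,fy=2.7))
E
```

```text
time_s: 10.0
eef_pos: [565.4, -215.7, -7.3]
ee_rot: [-0.519, 0.519, -0.48, 0.481]
force: [0.2, -4.7, 3.3]
grip_width: 0.997
time_s: 10.67
eef_pos: [561.2, -160.8, -7.3]
ee_rot: [-0.519, 0.519, -0.48, 0.481]
force: [0.1, -6.2, 5.2]
grip_width: 1.001
```

View pics/s7c.png

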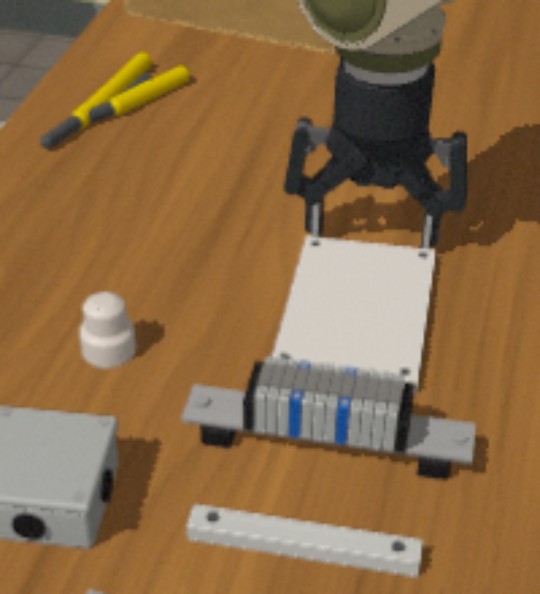

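View pics/t7.png

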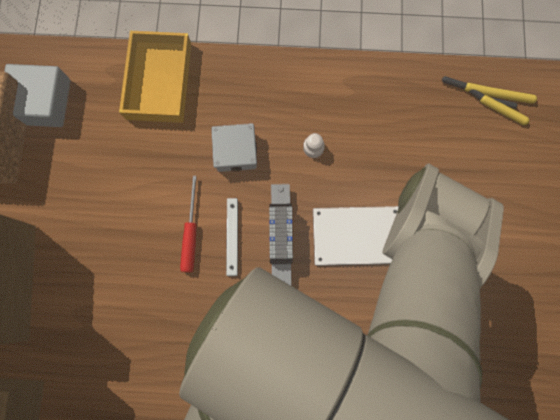

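```bash
python3 - <<'E'
from h import *
im=cv2.imread('pics/t7.png')
psi=.0735;O=np.array([544.6,84.5]);ya=np.array([-np.sin(psi),np.cos(psi)]);xa=np.array([ya[1],-ya[0]])
r=rect('top',blob(im,(305,195,382,275),lo=(140,)*3),12)
print(r)
for p in cv2.boxPoints(r): print((xa@(p-O)).round(1),(ya@(p-O)).round(1))
for uv in((280.8,183.9),(281.7,287.6)):
    p=pw('top',uv,19)[:2];print('railend',xa@(p-O),ya@(p-O))
E
```

```text
((551.56005859375, -46.538055419921875), (111.65896606445312, 134.18614196777344), 3.1066482067108154)
-57.2 -63.0
-59.8 -197.2
51.8 -199.4
54.4 -65.2
railend 100.68500883040363 -3.1831371345461466
railend -100.9919593947415 -1.212026103963823
```

Plate is central at the mouth, about 1.5 mm off with ±10 mm to spare, so I'll push it through.

```bash
python3 -m inch '[-0.7,0,0,0,0,0, -1.4,0,0,0,0,0, -2.1,0,0,0,0,0, -2.8,0,0,0,0,0, -3.5,0,0,0,0,0, -4.2,0,0,0,0,0, -4.9,0,0,0,0,0, -5.5,0,0,0,0,0]'
python3 -m inch '[-0.7,0,0,0,0,0, -1.4,0,0,0,0,0, -2.1,0,0,0,0,0, -2.8,0,0,0,0,0, -3.5,0,0,0,0,0, -4.2,0,0,0,0,0, -4.9,0,0,0,0,0, -5.5,0,0,0,0,0]'
python3 - <<'E'
from h import *
b=snap('side','s8.png');a=snap('top','t8.png')
cv2.imwrite('pics/s8c.png',cv2.resize(b[100:300,220:400],None,fx=3,fy=3))
cv2.imwrite('pics/t8c.png',cv2.resize(a[160:320,180:380],None,fx=3,fy=3))
E
```

```text
time_s: 11.43
eef_pos: [556.6, -105.2, -7.8]
ee_rot: [-0.519, 0.519, -0.481, 0.48]
force: [0.3, -3.1, -0.7]
grip_width: 1.004
time_s: 12.1
eef_pos: [552.5, -50.5, -7.7]
ee_rot: [-0.519, 0.519, -0.481, 0.481]
force: [0.0, -1.7, -0.3]
grip_width: 0.999
```

View pics/s8c.png

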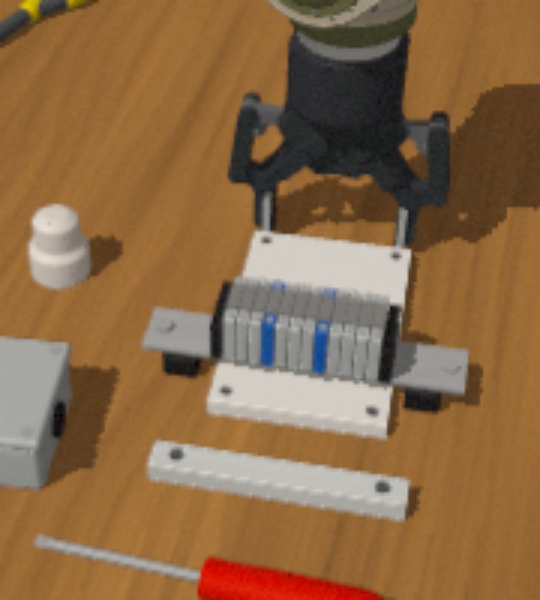

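View pics/t8c.png

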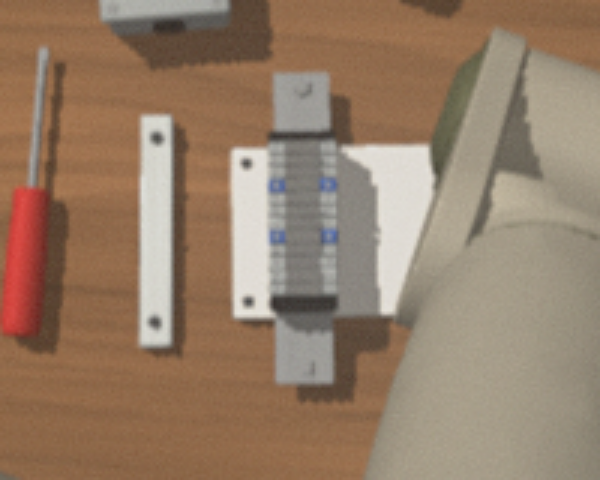

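The plate is through and central, with its leading edge at crop x≈232 and the strip face at ≈173, about 39 mm apart.

```bash
python3 -m inch '[-0.5,0,0,0,0,0, -1,0,0,0,0,0, -1.5,0,0,0,0,0, -2,0,0,0,0,0, -2.4,0,0,0,0,0, -2.8,0,0,0,0,0, -3.1,0,0,0,0,0, -3.3,0,0,0,0,0]'
python3 -m inch '[-0.1,0,0,0,0,0, -0.2,0,0,0,0,0, -0.3,0,0,0,0,0, -0.4,0,0,0,0,0]'
```

```text
time_s: 12.87
eef_pos: [550.2, -18.1, -7.6]
ee_rot: [0.519, -0.519, 0.481, -0.481]
force: [0.0, -2.4, 1.1]
grip_width: 1.002
time_s: 13.2
eef_pos: [549.9, -14.5, -7.6]
ee_rot: [0.519, -0.519, 0.481, -0.481]
force: [0.6, -3.9, -0.0]
grip_width: 1.0
```

```bash
python3 -m inch '[-0.05,0,0,0,0,0, -0.1,0,0,0,0,0, -0.15,0,0,0,0,0, -0.2,0,0,0,0,0]'
python3 - <<'E'
from h import *
b=snap('side','s9.png');a=snap('top','t9.png')
cv2.imwrite('pics/s9c.png',cv2.resize(b[140:300,220:400],None,fx=3.3,fy=3.3))
cv2.imwrite('pics/t9c.png',cv2.resize(a[160:320,180:380],None,fx=3.5,fy=3.5))
E
```

```text
time_s: 13.53
eef_pos: [549.8, -12.5, -7.6]
ee_rot: [0.519, -0.519, 0.481, -0.481]
force: [0.6, -3.9, 1.2]
grip_width: 1.0
```

View pics/s9c.png

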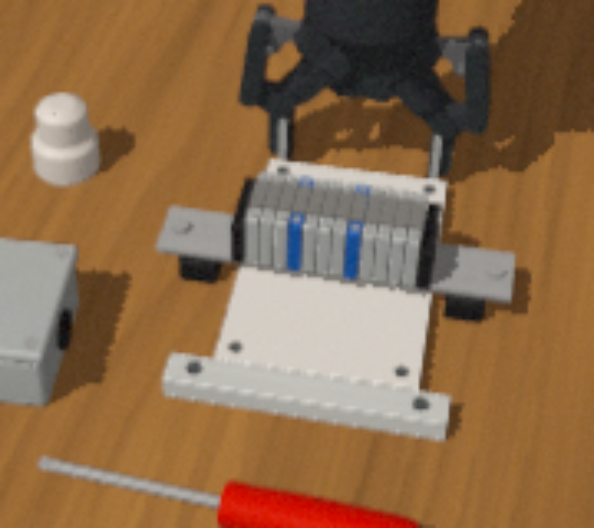

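View pics/t9c.png

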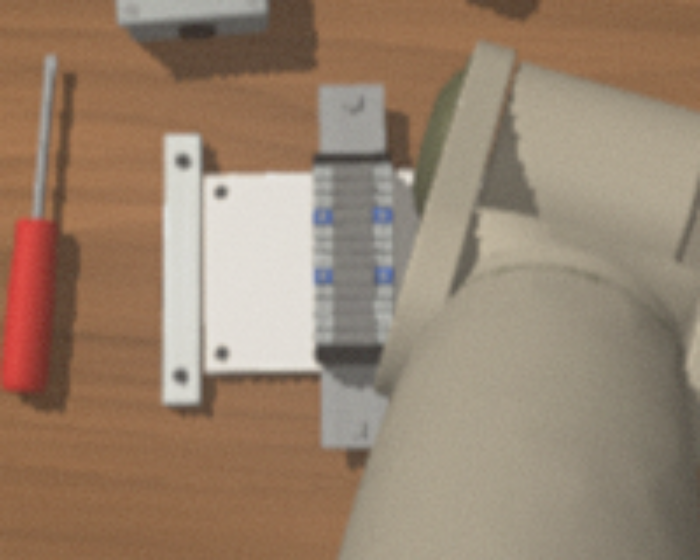

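Only a thin dark line (crop x≈203) remains between plate and strip, so I'll creep on until the force rises.

```bash
python3 -m inch '[-0.05,0,0,0,0,0, -0.1,0,0,0,0,0, -0.1,0,0,0,0,0]'; python3 -m inch '[-0.05,0,0,0,0,0, -0.1,0,0,0,0,0, -0.1,0,0,0,0,0]'
```

```text
time_s: 13.88
eef_pos: [549.6, -11.4, -7.6]
ee_rot: [0.519, -0.519, 0.481, -0.481]
force: [0.2, -3.0, 1.4]
grip_width: 1.002
time_s: 14.13
eef_pos: [549.6, -10.9, -7.6]
ee_rot: [-0.519, 0.519, -0.48, 0.481]
force: [-0.1, -6.4, 1.3]
grip_width: 1.0
```

```bash
python3 -m inch '[-0.05,0,0,0,0,0, -0.1,0,0,0,0,0, -0.1,0,0,0,0,0]'; python3 -m inch '[-0.03,0,0,0,0,0, -0.06,0,0,0,0,0, -0.06,0,0,0,0,0]'
python3 -c "
from rig import ctrl
s=ctrl.sense();print(s['force'],s['wrist_torque'],s['eef_pos'])"
```

```text
time_s: 14.38
eef_pos: [549.6, -10.7, -7.6]
ee_rot: [-0.518, 0.519, -0.48, 0.481]
force: [-1.4, -11.8, 0.2]
grip_width: 1.0
time_s: 14.63
eef_pos: [549.6, -10.6, -7.5]
ee_rot: [-0.518, 0.519, -0.48, 0.481]
force: [-0.2, -14.9, 1.4]
grip_width: 0.999
[ -0.15641684 -14.88412455   1.3909121 ] [-2.36501553  0.10533073 -0.03581868] [549.57979012 -10.64460823  -7.54174088]
```

It's against the stop: motion has stalled, force is rising and the z moment is near zero, so the load is even. One slightly firmer press, then I'll back off and look.

```bash
python3 -m inch '[-0.07,0,0,0,0,0, -0.15,0,0,0,0,0, -0.15,0,0,0,0,0]'
python3 -c "
from rig import ctrl
s=ctrl.sense();print(s['force'],s['wrist_torque'],s['eef_pos'])"
python3 -m inch '[0.3,0,0,0,0,0, 1,0,0,0,0,0, 2,0,0,0,0,0, 3,-1,0,0,0,0, 4,-4,0,0,0,0, 5,-7,0,0,0,0, 6,-10,0,0,0,0, 7,-13,0,0,0,0]'
python3 -m inch '[3,-2,0,0,0,0, 6,-4,0,0,0,0, 9,-6,0,0,0,0, 12,-8,0,0,0,0, 15,-8,0,0,0,0, 18,-8,0,0,0,0, 18,-8,0,0,0,0]'
python3 - <<'E'
from h import *
b=snap('side','s10.png');a=snap('top','t10.png')
cv2.imwrite('pics/s10c.png',cv2.resize(b[140:320,180:400],None,fx=3.3,fy=3.3))
cv2.imwrite('pics/t10c.png',cv2.resize(a[110:320,160:380],None,fx=2.8,fy=2.8))
c=blob(a,(241,190,272,285),lo=(140,)*3)
psi=.0735;O=np.array([544.6,84.5]);ya=np.array([-np.sin(psi),np.cos(psi)]);xa=np.array([ya[1],-ya[0]])
for nm,im,x,z in(('strip',a,np.arange(226,236),14),):
    pass
E
```

```text
time_s: 14.88
eef_pos: [549.4, -10.4, -7.5]
ee_rot: [-0.518, 0.52, -0.479, 0.482]
force: [-2.4, -23.0, 0.4]
grip_width: 0.998
[ -2.42113807 -23.01526212   0.43375726] [-3.66671061  0.36607538 -0.19729185] [549.4414756  -10.4330558   -7.53134424]
time_s: 15.55
eef_pos: [554.4, -78.1, 124.6]
ee_rot: [0.519, -0.518, 0.481, -0.481]
force: [0.3, 0.4, -0.7]
grip_width: 1.003
time_s: 16.13
eef_pos: [567.5, -261.9, 202.8]
ee_rot: [-0.517, 0.518, -0.481, 0.482]
force: [-0.4, 0.4, -0.5]
grip_width: 0.999
```

View pics/s10c.png

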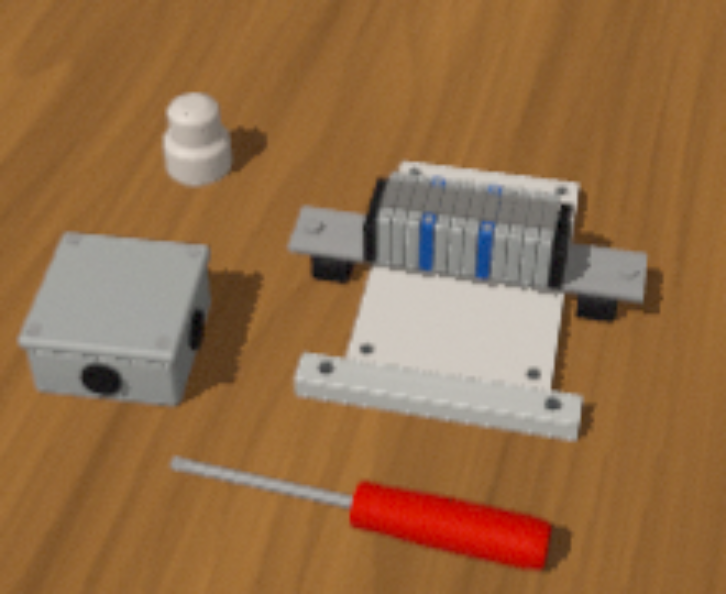

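View pics/t10c.png

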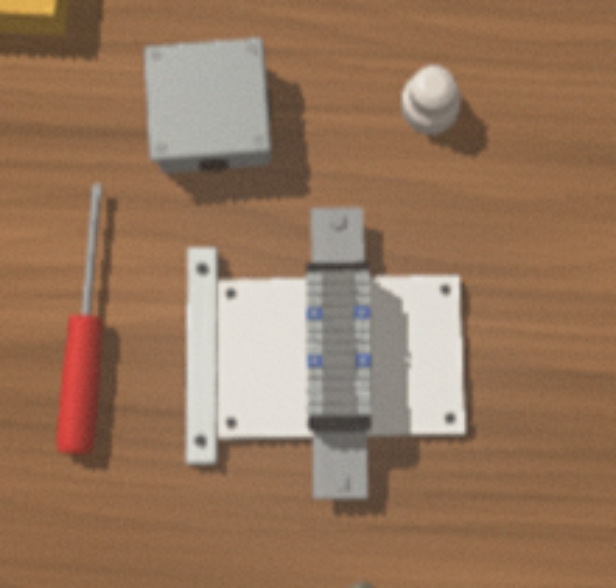

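```bash
python3 - <<'E'
from h import *
P=np.array([pw('top',(160+u/2.8,110+v/2.8),12)[:2] for u,v in((231,293.5),(231,423),(446,289.5),(450,418))])
S=np.array([pw('top',(160+u/2.8,110+v/2.8),14)[:2] for u,v in((202.5,268.5),(200.5,440.5))])
d=S[0]-S[1];print('strip yaw',np.arctan2(d[1],d[0]),S.mean(0))
d=P[0]-P[1];e=P[2]-P[3];l=P[0]+P[1]-P[2]-P[3];print(np.arctan2(d[1],d[0]),np.arctan2(e[1],e[0]),np.arctan2(-l[0],l[1]))
psi=.0735;ya=np.array([-np.sin(psi),np.cos(psi)]);xa=np.array([ya[1],-ya[0]])
c=P.mean(0);t=c-S.mean(0);print(c,xa@t,ya@t)
a=cv2.imread('pics/t10.png');b=cv2.imread('pics/t0.png' if 0 else 'pics/top0.png')
cv2.imwrite('pics/z.png',cv2.resize(a[190:280,220:260],None,fx=6.5,fy=6.5,interpolation=cv2.INTER_NEAREST))
for bx in((205,120,262,175),(300,128,330,162),(175,170,202,278)):
    x0,y0,x1,y1=bx;print(cv2.absdiff(a[y0:y1,x0:x1],b[y0:y1,x0:x1]).mean())
E
```

```text
strip yaw 0.06411130094011648 [537.02930768 177.58727162]
0.07125748803247958 0.06986083534957843 0.07518725141088088
[541.11745979  82.11205482] -2.9339973494954794 -95.51765109036596
2.560021265284423
2.5241830065359476
2.92615454961134
```

View pics/z.png

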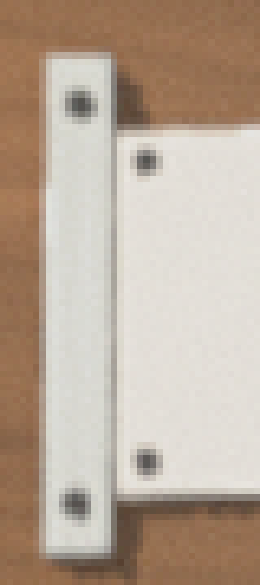

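```bash
python3 -c "
from rig import ctrl
print(ctrl.finish_job())"
```

```text
the job is handed in; nothing more can be done
None
```

The plate is home under the rail, up against the stop strip, and the job is handed in with the gripper backed off clear. I turned and shifted the plate with the two open fingers on its +x side. I then pushed it through the gap end-on from its trailing edge. All contact was with the fingertips on its edges, with no lifting.

**Seating:** in the last creeps at the stop, movement stalled and the push force climbed to about 23 N with almost no turning moment. From the top picture the plate's centre is 95.5 mm from the strip's centre, against 95 mm for full contact. That 0.5 mm is within measuring error.

**Squareness:** four angle readings in the last picture ran from 0.064 to 0.075 rad. The lowest was the strip, taken from its screw holes, and the plate read 0.070 to 0.075. An earlier outline fit gave the strip about 0.074, so I take it as square to within roughly 0.01 rad.

**Sideways position:** the plate sits about 3 mm towards -x of the middle line, inside the ±10 mm clearance.

**Other objects:** the junction box, lamp holder and screwdriver look unchanged from the first picture. Total time was about 16 s.

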